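# Clamp a mitred corner in the frame-joiner with the loose crank

### The job

The two mitred frame rails lie ready between the fences of the bench frame-joiner. Take the loose crank from its rack, feel its socket onto the square head of the clamp screw hidden down in the guide sleeve without ramming it, and wind the spring foot down until it holds both rails firmly, with its spring about half pressed in and never bottomed. Leave the crank standing fully home on the screw, let go, and disturb nothing else on the bench.

Things in the scene. Friction and masses are not known exactly. Their poses are not given: they have to be found in the camera images.
- press: bench frame-joiner, fixed: grey cast body, steel bed 300 x 260 mm with its top 75 mm up, two fences 22 mm high at right angles on it, a column and an overarm (58 mm wide, top 185 mm up) reaching over the corner. Origin: at table height, exactly below the vertical clamp-screw axis; z up; open front towards its -x, column at its +x
- sleeve_rim (a point): centre of the mouth of the round guide sleeve on the overarm, on the screw axis, 225 mm up; bore 52 mm, mouth flared. Down in it, fixed in height, is the screw's square steel head, 28 mm across flats, at an unknown angle: flat top 207 mm up with a blunt cone 8 mm high on it, base collar 187 mm up. The screw has 0.25 N m friction and stays where it is left
- crank: loose steel crank, 0.4 to 0.6 kg, upright on its rack. Origin: centre of its socket's mouth (underside); z up the shank, x along the arm (18 mm wide, top 72 mm up). Square socket, sides along x and y, 30.6 mm across flats, 30 mm deep, 49 mm over corners outside. Home on the screw its origin is 187 mm above the table; at a wrong angle it rests at 207 mm; it slips on within 5 degrees, every 90
- crank_boss (a point): point to hold the crank by: on its axis 90 mm above its origin, middle of a flat-sided steel boss 30 mm (crank x) by 24 mm (crank y) that stands from 72 to 108 mm above the origin, above the arm
- knob_mid (a point): middle of the crank's wooden hand knob, an upright cylinder 26 mm in diameter and 48 mm high that spins freely on its pin at the end of the arm: 65 mm from the crank axis along the crank's x, 99 mm above the crank's origin
- quill: steel collar, 38 mm diameter and 18 mm high, on the clamp screw's quill under the overarm; origin: centre of its underside, on the screw axis. Turning the screw clockwise seen from above winds it and the foot down, 8 mm a turn; anticlockwise raises them
- foot: round black rubber pressure foot, 52 mm diameter, 10 mm thick, under the collar on a spring of 8 N per mm (8 N preload) with 8 mm of travel. Origin: centre of its underside, on the screw axis. Free, it hangs 18 mm below the collar's origin; pressed on the rails this shrinks: 14 mm when half pressed in, 10 mm when bottomed
- rail_a: black-faced wooden frame rail, 34 mm wide, 26 mm high, about 180 mm long, with a mitred end, lying loose on the bed along one fence; origin: under the middle of the mitre, on the screw axis; axes as the joiner's; the rail runs off between its -x and +y; top face 26 mm above the origin (101 mm above the table)
- rail_b: the matching rail along the other fence, same sizes, axes and origin, running off between the joiner's -x and -y; the two meet in the mitre under the foot
- rack: fixed beech block 75 x 150 x 45 mm high with a steel peg (27 mm diameter, 22 mm high) over which the crank's socket stands; a few short tools stand in holes in it 60 to 90 mm away at its -y side, at most 24 mm above its top. Origin: at table height below the peg
- glue: bystander: white glue bottle, 54 mm diameter, 135 mm high; origin at its foot
- nail_box: bystander: small grey open box 85 x 110 x 32 mm
- driver: bystander: screwdriver 160 mm long, lying
- mallet: bystander: mallet 250 mm long, lying
- tape_measure: bystander: black tape measure 62 x 30 x 60 mm
- sample_black: bystander: black L-shaped moulding corner sample, legs 140 mm, 24 mm high
- sample_gilt: bystander: gilt L-shaped moulding corner sample, legs 130 mm, 28 mm high
There are look-alikes about, which are no part of the job. What is shaped like the crank but pink is not meant.

How it is judged:
By the outcome, as a careful person would: the job done as asked, in the order asked, and still so for the second after the job is handed in, with the robot touching nothing.
It also fails if it takes over 72 s, if anything falls off the work surface, if the arm or the gripper's body presses on something with over 40 N, if the wrist force passes 120 N, or if a joint passes its speed limit or range.

### The arm

A 6-joint arm with a two-finger parallel gripper is mounted at the origin on the work surface. World frame = base frame: x ahead of the robot, y to its left, z up, the work surface at z = 0. Lengths are in m, angles in degrees, forces in N, time in s.
With the tool pointing down it reaches from about 0.325 to 0.85 m from the base axis. Payload 4.4 kg.
Tool frame: the origin (TCP) lies at the very end of the fingers, on their centre line; the grasp point (between the pads) lies 19 mm behind it; z points along the fingers, y is the line along which they close (so a half turn about z gives the same grasp; the last joint's range is limited). The gripper opens to 94 mm and grips with 3 to 60 N. Pads are 16 mm wide; open, the fingers measure 119 mm over their backs; the gripper's body (75 mm by 177 mm) begins 78 mm behind the grasp point.
Start: joints at [66.377, 11.837, 88.321, -0, 79.842, -8.623], TCP at [0.149, 0.555, 0.205] pointing down, gripper open.
Joint ranges: [-156.59, 156.59], [-49.26, 127.26], [12.9, 141.05], [-63.56, 243.56], [4.71, 150.69], [-161.64, 161.64]. Speed limits (degrees/s): [159.86, 159.86, 180, 180, 180, 180].

### API

Orientations are given as [roll, pitch, yaw] about the fixed x, y, z axes, in that order (R = Rz(yaw) Ry(pitch) Rx(roll)).
In Python, from rig import status, imaging, r gives the robot as it stands.
- The arm moves only by the tool step_arm, never from a script. Its argument "moves" is a list of rows, each a list of 7 numbers: the shift along the tool's x, y, z in m, then the turn, a rotation vector about the tool's x, y, z in degrees, then the finger opening in m, from 0 to 0.094. A call has 1 to 20 rows; each row shifts and turns the commanded pose from where the row before left it, along the tool's axes as they then stand; what a row does not reach is not made up. A row lasts 1/10 s, in which the tool goes at most 50 mm and 8.59 degrees, less where a joint would pass 70% of its speed; a pose out of reach is approached as far as the arm can. A call is refused whole if a number of a shift passes 0.05 or a number of a turn 8.59, either way. A call with a gripper value outside its range is refused whole. The fingers move at their own pace and stop on an object; "force" is the grip in N (left out, the last holds). Time passes only in rows, so rows that do not move let the fingers close. It gives the time, the measured TCP pose, the force, the opening and the grip force at its end, in the units of the state.
- status.get_state(): the state, without advancing time (a new reading comes with each control period).
- imaging.read_camera(name): name is "scene" or "top"; returns (picture, depth): 400x640x3 uint8, red, green, blue; 400x640 float32, m along the optical axis (not along the pixel's ray), 0 where there is no reading.
- imaging.get_calibration(name): a dict with "fx", "fy", "cx", "cy" (pixels), "rvec" (rotation vector, rad) and "tvec" (3), from world to camera coordinates, as OpenCV has them. Camera axes: x right, y down, z forward; pixel columns grow to the right and rows downward; lengths in m; the calibration is good to about 2 mm. A picture is of the moment at which its call begins. get_calibration takes no time and is no camera call.
- r.finish_job(): hands the job in; it is judged then, once.
Trained networks look in the newest picture that a camera, given by its name, has taken for a name from the list of things; names that differ only in an ending like _2 or _b are one class to them, and where a whole thing is asked for, a point or a joint stands for the part that bears it (a point fixed in the world has none). Each returns a list of dicts, best first, with "confidence" (0 to 1); they miss things now and then, are a little off and sometimes report something else, mostly with a low value. They report only what shows in the picture. A call takes as long as a camera call. They do not tell look-alikes from the thing itself.
- imaging.spot_in(thing, camera): "extent" ([left, top, width, height] as shares, 0 to 1, of the picture: columns of its width, rows of its height, round what is visible of it).
- imaging.place_of(thing, camera): "location" ([column, row] as shares, 0 to 1, of the picture: columns of its width, rows of its height: a listed point, or the origin of a listed thing).
The state is a dict: "clock": time; "joints": joint angles; "dq": joint speeds; "effort": joint torques, N m; "tool_pos": TCP position; "orientation": TCP orientation; "wrist_force": force on the tool from outside, world axes, zero at the start; "ft_torque": the same for the moment, N m; "width": finger opening in m; "grip_force": force on a finger pad.
Only numpy, scipy, OpenCV 4.12 (cv2) and the standard library are available. Lean on these libraries where they do the work, as an engineer would, in place of code of your own. Each camera call takes 0.05 s, during which the arm holds its last target. There are 200 camera calls.

## Working session

There is one attempt and no reset: what is moved stays moved. The work goes in short steps, Python scripts to look and compute and a tool call to move; the robot and the scene stay as the last step left them, time stands still between calls to the robot, and variables do not carry over. Pictures are saved under pics/ and viewed, at most 10 in all, crops included, and the job is handed in when it is done.

Besides the shell and the picture viewer there is one more tool, called after "Emit:" by a JSON object that holds its "fn" and its "kwargs". step_arm: Moves the arm, as the interface text tells. Its arguments: {"type":"object","properties":{"moves":{"type":"array","items":{"type":"array","items":{"type":"number"}}},"force":{"type":"number"}},"required":["moves"]}

```bash
ls; mkdir -p pics; cat > h.py <<'E'
from rig import status, imaging, r
import numpy as np, cv2
def cal(n):
    c=imaging.get_calibration(n); K=np.array([[c['fx'],0,c['cx']],[0,c['fy'],c['cy']],[0,0,1.]])
    return K,cv2.Rodrigues(np.array(c['rvec'],float))[0],np.array(c['tvec'],float).reshape(3)
def ray(n,u,v):
    K,R,t=cal(n); return -R.T@t, R.T@np.linalg.inv(K)@np.array([u,v,1.])
def unproj(n,u,v,d):
    o,w=ray(n,u,v); return o+w*d
def at_z(n,u,v,z):
    o,w=ray(n,u,v); return o+w*(z-o[2])/w[2]
def proj(n,p):
    K,R,t=cal(n); q=K@(R@np.array(p,float)+t); return q[:2]/q[2]
def tri(a,ua,b,ub):
    o1,w1=ray(a,*ua); o2,w2=ray(b,*ub)
    s=np.linalg.lstsq(np.c_[w1,-w2],o2-o1,rcond=None)[0]
    p,q=o1+w1*s[0],o2+w2*s[1]; return (p+q)/2,np.linalg.norm(p-q)
E
python3 - <<'E'
from h import *
for n in ('scene','top'):
    im,d=imaging.read_camera(n); cv2.imwrite(f'pics/{n}0.png',im[:,:,::-1]); np.save(f'{n}0.npy',d)
    K,R,t=cal(n); print(n,K[0,0],(-R.T@t).round(3),R[2].round(2))
    for th in ('press','sleeve_rim','crank','crank_boss','knob_mid','rack','quill','foot','rail_a'):
        print(th,[((np.array(x['location'])*[640,400]).round(1).tolist(),round(x['confidence'],2)) for x in imaging.place_of(th,n)][:4])
print(status.get_state())
E
```

```text
pics
scene 426.02776937724815 [ 0.929 -0.961  0.914] [-0.36  0.71 -0.61]
press [([351.6, 231.0], 0.7)]
sleeve_rim [([355.1, 174.2], 0.88)]
crank [([237.9, 277.2], 0.91), ([274.7, 276.2], 0.73), ([197.2, 256.4], 0.64)]
crank_boss [([234.1, 254.3], 0.83), ([192.1, 239.3], 0.71), ([265.5, 252.6], 0.64), ([411.3, 181.4], 0.32)]
knob_mid [([354.9, 211.4], 0.71), ([225.7, 234.8], 0.69), ([292.9, 244.2], 0.67), ([168.9, 243.5], 0.44)]
rack [([274.1, 289.4], 0.8)]
quill [([350.8, 200.7], 0.41)]
foot [([349.9, 202.9], 0.43)]
rail_a [([355.0, 213.5], 0.9), ([354.3, 213.7], 0.68)]
top 427.7787307130229 [ 0.264 -0.053  1.659] [ 0.13 -0.02 -0.99]
press [([288.9, 177.8], 0.94)]
sleeve_rim [([282.4, 169.9], 0.67), ([289.0, 178.6], 0.44)]
crank [([365.4, 205.0], 0.66), ([363.5, 240.9], 0.66), ([367.4, 275.1], 0.63)]
crank_boss [([375.4, 200.7], 0.83), ([367.5, 239.2], 0.7), ([369.1, 279.5], 0.51)]
knob_mid [([359.6, 189.5], 0.63), ([361.3, 251.1], 0.54), ([384.5, 286.5], 0.4)]
rack [([371.3, 208.1], 0.89)]
quill [([190.4, 151.0], 0.61), ([394.7, 149.6], 0.38)]
foot []
rail_a [([286.0, 174.3], 0.93)]
{'clock': 1.0, 'joints': array([ 6.63756378e+01,  1.18365372e+01,  8.83210736e+01,  1.11833337e-03,
        7.98409578e+01, -8.62281882e+00]), 'dq': array([-0.01544939, -0.12826221,  0.04696384,  0.08787122,  0.05973892,
       -0.01272583]), 'effort': array([-3.19145793e-04, -3.70900834e+01, -2.81766021e+01,  6.96580787e-02,
        2.76921125e-02, -3.59521607e-05]), 'tool_pos': array([0.14884313, 0.55541318, 0.20545739]), 'orientation': array([ 1.79998420e+02, -8.73751327e-04,  1.64998259e+02]), 'wrist_force': array([-0.40720429, -0.23061204, -0.48175171]), 'ft_torque': array([ 0.05503815, -0.07392889,  0.04820909]), 'grip_force': 0.0, 'width': 0.0936808206188179}
```

View pics/scene0.png

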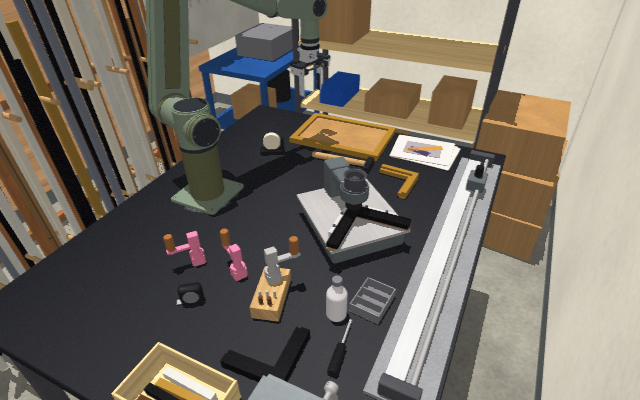

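View pics/top0.png

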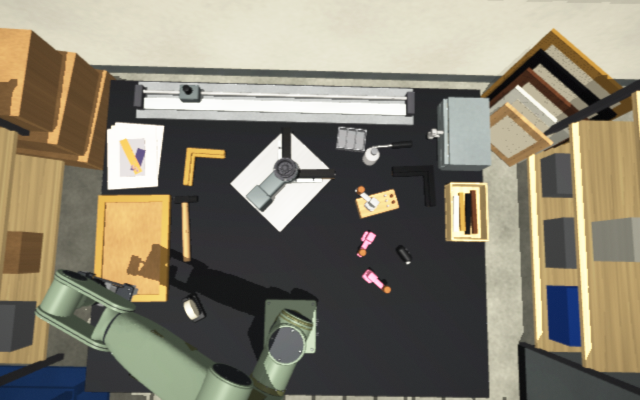

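Two pictures: the cranks are grey on the rack (scene 271,262; top 371,201), pink (scene 195,248; top 367,242) and pink (scene 236,262; top 374,280). I choose the grey one on the beech rack, with its knob at scene (294,245), top (361,190). The sleeve is at scene (355,175), top (285,168).

```bash
python3 - <<'E'
from h import *
s=cv2.imread('pics/scene0.png'); t=cv2.imread('pics/top0.png')
c=lambda i,x,y,w,h: cv2.resize(i[y:y+h,x:x+w],(400,300),interpolation=cv2.INTER_CUBIC)
cv2.imwrite('pics/crops.png',np.vstack([np.hstack([c(s,240,225,80,60),c(t,345,175,60,45)]),np.hstack([c(s,315,155,80,60),c(t,255,145,60,45)])]))
ds,dt=np.load('scene0.npy'),np.load('top0.npy')
print('tri boss',tri('scene',(265.5,252.6),'top',(375.4,200.7)),'knob',tri('scene',(292.9,244.2),'top',(359.6,189.5)),'rim',tri('scene',(355.1,174.2),'top',(282.4,169.9)))
def cloud(n,d,x0,y0,x1,y1):
    v,u=np.mgrid[y0:y1,x0:x1]; u,v=u.ravel(),v.ravel(); z=d[v,u]; k=z>0
    o=ray(n,0,0)[0]; K,R,T=cal(n)
    return (np.linalg.inv(K)@np.c_[u,v,u*0+1].T*z).T[k]@R+o, np.c_[u,v][k]
for n,d,b1,b2 in(('top',dt,(345,175,405,220),(255,145,315,190)),('scene',ds,(240,225,320,300),(315,155,395,215))):
    P,_=cloud(n,d,*b1)
    for lo,hi in((.05,.09),(.10,.113),(.113,.125),(.125,.142),(.142,.16),(.16,.18)):
        q=P[(P[:,2]>lo)&(P[:,2]<hi)]
        if len(q): print(n,'crank',lo,hi,len(q),np.median(q,0).round(4),q.min(0).round(3),q.max(0).round(3))
    P,_=cloud(n,d,*b2)
    for lo,hi in((.09,.11),(.175,.192),(.192,.21),(.21,.218),(.218,.232)):
        q=P[(P[:,2]>lo)&(P[:,2]<hi)]
        if len(q): print(n,'press',lo,hi,len(q),q.mean(0).round(4),q.min(0).round(3),q.max(0).round(3))
E
```

```text
tri boss (array([ 0.45644589, -0.30376205,  0.14996977]), np.float64(0.01299494944014472)) knob (array([ 0.49955364, -0.24481084,  0.14644965]), np.float64(0.004268042943587052)) rim (array([0.5551877 , 0.03228688, 0.21694939]), np.float64(0.006831433625494561))
top crank 0.05 0.09 123 [ 0.4566 -0.3073  0.0643] [ 0.415 -0.391  0.05 ] [ 0.516 -0.254  0.09 ]
top crank 0.1 0.113 16 [ 0.4761 -0.2698  0.1113] [ 0.443 -0.298  0.101] [ 0.494 -0.239  0.113]
top crank 0.113 0.125 49 [ 0.4819 -0.2712  0.117 ] [ 0.446 -0.293  0.113] [ 0.512 -0.234  0.123]
top crank 0.125 0.142 15 [ 0.4583 -0.2823  0.1349] [ 0.44  -0.301  0.127] [ 0.505 -0.236  0.14 ]
top crank 0.142 0.16 67 [ 0.4596 -0.2949  0.1519] [ 0.442 -0.314  0.142] [ 0.512 -0.235  0.159]
top crank 0.16 0.18 41 [ 0.4995 -0.2459  0.1663] [ 0.486 -0.257  0.161] [ 0.512 -0.236  0.174]
top press 0.09 0.11 402 [ 0.5922 -0.0157  0.0994] [ 0.531 -0.08   0.09 ] [0.672 0.057 0.109]
top press 0.175 0.192 496 [0.5283 0.0498 0.1852] [ 0.488 -0.019  0.176] [0.602 0.126 0.192]
top press 0.192 0.21 96 [0.556  0.0272 0.2002] [ 0.487 -0.012  0.192] [0.589
[... 549 characters left out ...]
 -0.314  0.125] [ 0.513 -0.242  0.142]
scene crank 0.142 0.16 154 [ 0.466  -0.2943  0.151 ] [ 0.441 -0.314  0.142] [ 0.513 -0.24   0.16 ]
scene crank 0.16 0.18 63 [ 0.5005 -0.25    0.1664] [ 0.489 -0.261  0.16 ] [ 0.511 -0.235  0.171]
scene press 0.09 0.11 397 [0.5745 0.0351 0.0997] [ 0.423 -0.022  0.09 ] [0.684 0.103 0.11 ]
scene press 0.175 0.192 613 [0.5123 0.0546 0.1858] [ 0.421 -0.022  0.175] [0.604 0.152 0.192]
scene press 0.192 0.21 191 [0.55   0.028  0.2011] [ 0.431 -0.01   0.192] [0.591 0.14  0.21 ]
scene press 0.21 0.218 109 [0.5606 0.0209 0.2138] [ 0.532 -0.009  0.21 ] [0.591 0.053 0.218]
scene press 0.218 0.232 130 [0.5579 0.0288 0.2225] [ 0.526 -0.01   0.218] [0.593 0.058 0.228]
```

View pics/crops.png

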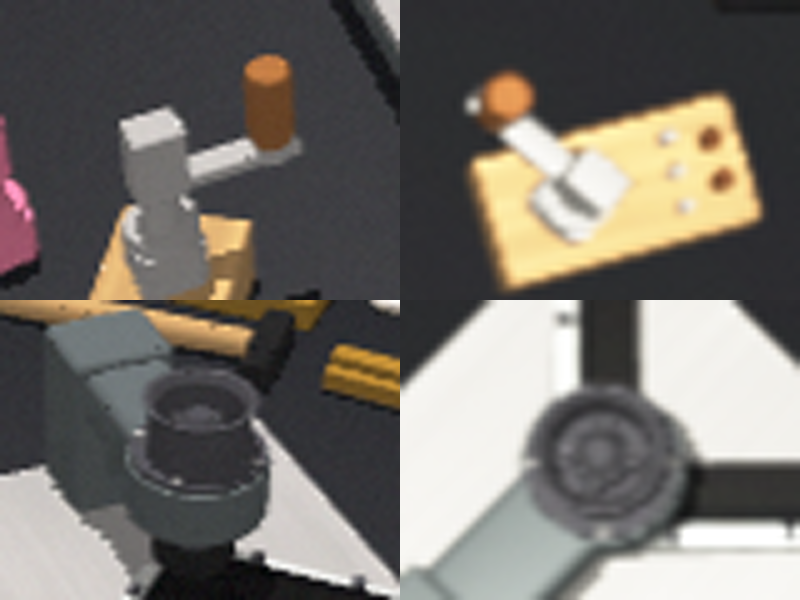

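The crops confirm it: the grey crank with orange knob stands on the rack, boss top at scene (270,246) and top (374,203). The sleeve has its head dimly visible at top (285,168). Next I refine the fits and look at the foot.

```bash
python3 - <<'E'
from h import *
from scipy.optimize import least_squares
ds,dt=np.load('scene0.npy'),np.load('top0.npy')
def cloud(n,d,x0,y0,x1,y1):
    v,u=np.mgrid[y0:y1,x0:x1]; u,v=u.ravel(),v.ravel(); z=d[v,u]; k=z>0
    o=ray(n,0,0)[0]; K,R,T=cal(n)
    return (np.linalg.inv(K)@np.c_[u,v,u*0+1].T*z).T[k]@R+o
def circ(q):
    f=lambda p:np.hypot(q[:,0]-p[0],q[:,1]-p[1])-p[2]
    s=least_squares(f,[*q[:,:2].mean(0),.03],loss='soft_l1',f_scale=.002); return s.x.round(4),np.abs(s.fun).mean().round(4)
for n,d,b1,b2 in(('top',dt,(345,175,405,220),(255,145,315,190)),('scene',ds,(240,225,320,300),(315,155,395,215))):
    P=cloud(n,d,*b2); q=P[(P[:,2]>.220)&(P[:,2]<.232)]; print(n,'rim',len(q),circ(q),np.median(q[:,2]))
    P=cloud(n,d,*b1); q=P[(P[:,2]>.145)&(P[:,2]<.158)&(np.hypot(P[:,0]-.5,P[:,1]+.246)>.025)]
    b=cv2.minAreaRect((q[:,:2]*1000).astype(np.float32)); print(n,'boss top',len(q),q.mean(0).round(4),b)
    q=P[(P[:,2]>.163)&(P[:,2]<.175)]; print(n,'knob top',q.mean(0).round(4),len(q),circ(q))
P=cloud('scene',ds,325,180,380,235)
# press frame about (.560,.0245), camera-facing column under sleeve
for z in np.arange(.096,.19,.004):
    q=P[(abs(P[:,2]-z-.002)<.002)&(np.hypot(P[:,0]-.56,P[:,1]-.0245)<.045)]
    if len(q):
        dd=np.hypot(q[:,0]-.56,q[:,1]-.0245); print(z.round(3),len(q),dd.min().round(4),np.median(dd).round(4))
s=cv2.imread('pics/scene0.png'); cv2.imwrite('pics/foot.png',cv2.resize(s[170:230,315:395],(800,600),interpolation=cv2.INTER_CUBIC))
for p in((.56,.0245,.225),(.4585,-.295,.153),(.56,.0245,.101)): print(proj('scene',p),proj('top',p))
E
```

```text
top rim 101 (array([0.5611, 0.0226, 0.031 ]), np.float64(0.0018)) 0.22342411257510086
top boss top 54 [ 0.4576 -0.2961  0.1521] ((457.3088073730469, -296.8092956542969), (28.63294792175293, 24.924259185791016), 50.6850700378418)
top knob top [ 0.4989 -0.2469  0.167 ] 37 (array([ 0.4987, -0.2475,  0.0087]), np.float64(0.0024))
scene rim 108 (array([0.5604, 0.0219, 0.0313]), np.float64(0.0018)) 0.2232536448223313
scene boss top 90 [ 0.4589 -0.2991  0.1512] ((457.5295104980469, -297.0282287597656), (28.796863555908203, 27.362380981445312), 51.136959075927734)
scene knob top [ 0.5003 -0.2483  0.1667] 54 (array([ 0.4998, -0.2473,  0.0088]), np.float64(0.0023))
0.096 84 0.0117 0.0307
0.1 79 0.0138 0.0344
0.104 3 0.029 0.0342
0.108 4 0.0252 0.0256
0.112 16 0.0231 0.0255
0.116 41 0.0106 0.0238
0.12 32 0.0099 0.0227
0.124 2 0.0145 0.015
0.14 1 0.0382 0.0382
0.144 1 0.0425 0.0425
0.148 18 0.0421 0.0437
0.152 20 0.0421 0.0432
0.156 22 0.042 0.0435
0.16 18 0.0417 0.0432
0.164 14 0.0421 0.0438
0.168 23 0.0418 0.0436
0.172 27 0.0411 0.0432
0.176 25 0.038 0.0436
0.18 36 0.0397 0.0427
0.184 73 0.0289 0.0399
0.188 86 0.0273 0.0361
[354.59463332 173.83743492] [284.15517183 167.19843145]
[270.36756423 249.50432376] [374.16568251 201.44467618]
[352.91799137 207.25536868] [285.76919381 174.04691812]
```

View pics/foot.png

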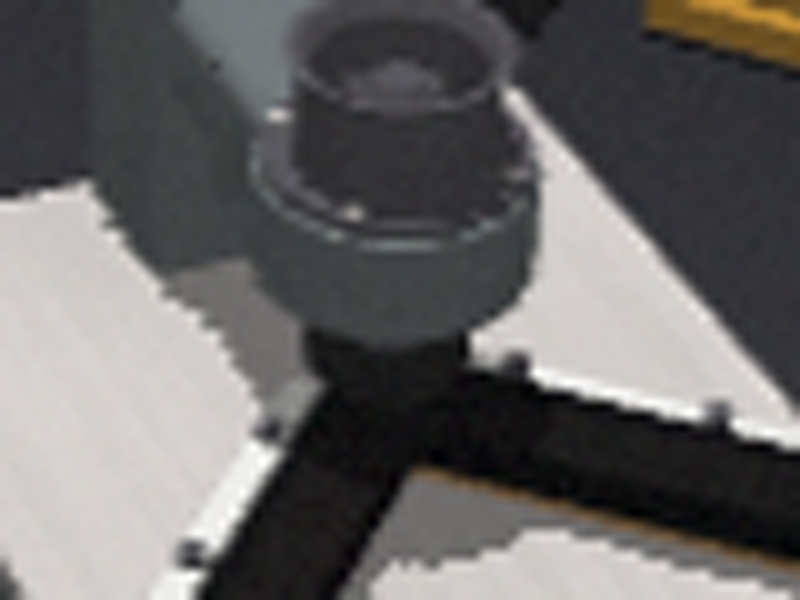

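The foot shows under the overarm ring at scene about (353,206), roughly 10 mm clear of the rails. Now I plan the reach to the crank.

```bash
cat > plan.py <<'E'
from h import *
from scipy.spatial.transform import Rotation as Ro
def plan(wps,w,start=None):
    """wps: list of (x,y,z,yaw,nrows); straight blends; prints rounded tool-frame rows"""
    s=status.get_state(); p=np.array(s['tool_pos']); yaw=s['orientation'][2]
    if start is not None: p,yaw=np.array(start[:3]),start[3]
    rows=[]
    for x,y,z,yw,n in wps:
        p0,y0=p.copy(),yaw; dy=yw-y0
        for i in range(1,n+1):
            f=i/n; f=f*f*(3-2*f) if n>4 else f
            R=Ro.from_euler('z',yaw,degrees=True)*Ro.from_euler('x',180,degrees=True)
            d=R.inv().apply(p0+(np.array([x,y,z])-p0)*f-p).round(3); a=round(-(y0+dy*f-yaw),1)
            p=p+R.apply(d); yaw-=a; rows.append([*d.tolist(),0,0,a,w])
    print(str(rows).replace(' ','').replace('0.0,','0,')); print(len(rows),p.round(4),round(yaw,2),np.abs(rows).max(0))
E
python3 - <<'E'
from plan import *
plan([(.35,.38,.33,130,9),(.45,.05,.33,90,11)],.09)
plan([(.4575,-.297,.24,50.3,14),(.4575,-.297,.17,50.3,5)],.08,(.45,.05,.33,90))
E
```

```text
[[-0.008,-0.004,-0.004,0,0,np.float64(1.2),0.09],[-0.022,-0.01,-0.012,0,0,np.float64(3.2),0.09],[-0.033,-0.013,-0.016,0,0,np.float64(4.7),0.09],[-0.041,-0.013,-0.02,0,0,np.float64(5.5),0.09],[-0.043,-0.009,-0.021,0,0,np.float64(5.8),0.09],[-0.042,-0.004,-0.019,0,0,np.float64(5.5),0.09],[-0.036,0,-0.017,0,0,np.float64(4.7),0.09],[-0.024,0.002,-0.011,0,0,np.float64(3.2),0.09],[-0.009,0.001,-0.005,0,0,np.float64(1.2),0.09],[-0.007,-0.003,0,0,0,np.float64(0.9),0.09],[-0.021,-0.008,0,0,0,np.float64(2.6),0.09],[-0.031,-0.011,0,0,0,np.float64(3.8),0.09],[-0.039,-0.012,0,0,0,np.float64(4.7),0.09],[-0.044,-0.008,0,0,0,np.float64(5.3),0.09],[-0.047,-0.005,0,0,0,np.float64(5.4),0.09],[-0.045,-0,0,0,0,np.float64(5.3),0.09],[-0.041,0.003,0,0,0,np.float64(4.7),0.09],[-0.032,0.006,0,0,0,np.float64(3.8),0.09],[-0.022,0.005,0,0,0,np.float64(2.6),0.09],[-0.007,0.002,0,0,0,np.float64(0.9),0.09]]
20 [0.45   0.0505 0.3305] 90.0 [0.047 0.013 0.021 0.    0.    5.8   0.09 ]
[[-0.005,0,0.001,0,0,0.6,0.08],[-0.014,0.001,0.004,0,0,1.6,0.08],[-0.022,0.001,0.006,0,0,2.5,0.08],[-0.028,0.003,0.007,0,0,3.2,0.08],[-0.032,0.005,0.008,0,0,3.7,0.08],[-0.034,0.008,0.009,0,0,4.0,0.08],[-0.036,0.01,0.01,0,0,4.2,0.08],[-0.034,0.014,0.01,0,0,4.3,0.08],[-0.032,0.015,0.009,0,0,4.0,0.08],[-0.028,0.016,0.008,0,0,3.7,0.08],[-0.024,0.015,0.007,0,0,3.2,0.08],[-0.017,0.013,0.006,0,0,2.5,0.08],[-0.011,0.009,0.004,0,0,1.6,0.08],[-0.004,0.003,0.001,0,0,0.6,0.08],[-0,-0,0.007,0,0,-0,0.08],[-0,-0,0.018,0,0,-0,0.08],[-0,-0,0.02,0,0,-0,0.08],[-0,-0,0.018,0,0,-0,0.08],[-0,-0,0.007,0,0,-0,0.08]]
19 [ 0.4577 -0.297   0.17  ] 50.3 [0.036 0.016 0.02  0.    0.    4.3   0.08 ]
```

Emit:
{"fn": "step_arm", "kwargs": {"moves": [[-0.008, -0.004, -0.004, 0, 0, 1.2, 0.09], [-0.022, -0.01, -0.012, 0, 0, 3.2, 0.09], [-0.033, -0.013, -0.016, 0, 0, 4.7, 0.09], [-0.041, -0.013, -0.02, 0, 0, 5.5, 0.09], [-0.043, -0.009, -0.021, 0, 0, 5.8, 0.09], [-0.042, -0.004, -0.019, 0, 0, 5.5, 0.09], [-0.036, 0, -0.017, 0, 0, 4.7, 0.09], [-0.024, 0.002, -0.011, 0, 0, 3.2, 0.09], [-0.009, 0.001, -0.005, 0, 0, 1.2, 0.09], [-0.007, -0.003, 0, 0, 0, 0.9, 0.09], [-0.021, -0.008, 0, 0, 0, 2.6, 0.09], [-0.031, -0.011, 0, 0, 0, 3.8, 0.09], [-0.039, -0.012, 0, 0, 0, 4.7, 0.09], [-0.044, -0.008, 0, 0, 0, 5.3, 0.09], [-0.047, -0.005, 0, 0, 0, 5.4, 0.09], [-0.045, 0, 0, 0, 0, 5.3, 0.09], [-0.041, 0.003, 0, 0, 0, 4.7, 0.09], [-0.032, 0.006, 0, 0, 0, 3.8, 0.09], [-0.022, 0.005, 0, 0, 0, 2.6, 0.09], [-0.007, 0.002, 0, 0, 0, 0.9, 0.09]]}}

```text
clock: 3.0
tool_pos: [0.4495, 0.0496, 0.3293]
orientation: [-179.9, -0.0, 89.9]
wrist_force: [-0.6, 0.2, 0.3]
width: 0.0902
grip_force: 0.0
```

Emit:
{"fn": "step_arm", "kwargs": {"moves": [[-0.005, 0, 0.001, 0, 0, 0.6, 0.08], [-0.014, 0.001, 0.004, 0, 0, 1.6, 0.08], [-0.022, 0.001, 0.006, 0, 0, 2.5, 0.08], [-0.028, 0.003, 0.007, 0, 0, 3.2, 0.08], [-0.032, 0.005, 0.008, 0, 0, 3.7, 0.08], [-0.034, 0.008, 0.009, 0, 0, 4.0, 0.08], [-0.036, 0.01, 0.01, 0, 0, 4.2, 0.08], [-0.034, 0.014, 0.01, 0, 0, 4.3, 0.08], [-0.032, 0.015, 0.009, 0, 0, 4.0, 0.08], [-0.028, 0.016, 0.008, 0, 0, 3.7, 0.08], [-0.024, 0.015, 0.007, 0, 0, 3.2, 0.08], [-0.017, 0.013, 0.006, 0, 0, 2.5, 0.08], [-0.011, 0.009, 0.004, 0, 0, 1.6, 0.08], [-0.004, 0.003, 0.001, 0, 0, 0.6, 0.08], [0, 0, 0.007, 0, 0, 0, 0.08], [0, 0, 0.018, 0, 0, 0, 0.08], [0, 0, 0.02, 0, 0, 0, 0.08], [0, 0, 0.018, 0, 0, 0, 0.08], [0, 0, 0.007, 0, 0, 0, 0.08], [0, 0, 0, 0, 0, 0, 0.08]]}}

```text
clock: 5.0
tool_pos: [0.4572, -0.2949, 0.1694]
orientation: [-179.8, -0.0, 50.4]
wrist_force: [0.8, 0.9, 0.8]
width: 0.08
grip_force: 0.0
```

Emit:
{"fn": "step_arm", "kwargs": {"moves": [[-0.001, 0.002, 0.01, 0, 0, 0, 0.08], [0, 0, 0.015, 0, 0, 0, 0.08], [0, 0, 0.015, 0, 0, 0, 0.08], [0, 0, 0.009, 0, 0, 0, 0.08], [0, 0, 0, 0, 0, 0, 0.05], [0, 0, 0, 0, 0, 0, 0.04], [0, 0, 0, 0, 0, 0, 0.03], [0, 0, 0, 0, 0, 0, 0.02], [0, 0, 0, 0, 0, 0, 0.01], [0, 0, 0, 0, 0, 0, 0.01]], "force": 40}}

```text
clock: 6.0
tool_pos: [0.4587, -0.2987, 0.1218]
orientation: [180.0, 0.0, 50.3]
wrist_force: [0.3, -0.2, -0.8]
width: 0.0353
grip_force: 0.0
```

Emit:
{"fn": "step_arm", "kwargs": {"moves": [[0, 0, 0, 0, 0, 0, 0.01], [0, 0, 0, 0, 0, 0, 0.01], [0, 0, 0, 0, 0, 0, 0.01], [0, 0, 0, 0, 0, 0, 0.01]], "force": 40}}

```text
clock: 6.4
tool_pos: [0.4579, -0.298, 0.1214]
orientation: [-179.9, 0.0, 50.3]
wrist_force: [-2.7, 2.1, 3.7]
width: 0.0236
grip_force: 40.0
```

```bash
python3 - <<'E'
from plan import *
S=(.458,-.298,.1214,50.3)
plan([(.458,-.298,.20,50.3,6),(.47,-.25,.26,90,8),(.50,-.15,.33,138,6)],.0)
E
sed -i 's/f=f\*f\*(3-2\*f) if n>4 else f/f=f*f*(3-2*f) if n>9 else f/;s/a=round(/a=round(float(/;s/-yaw),1)/-yaw)),1)/' plan.py
python3 - <<'E'
from plan import *
plan([(.458,-.298,.20,50.3,5),(.47,-.25,.26,90,5),(.505,-.15,.33,155,8),(.5607,.0223,.330,235,20)],.0)
E
```

```text
[[0,0,-0.006,0,0,np.float64(-0.0),0.0],[0,0,-0.014,0,0,np.float64(-0.0),0.0],[0,0,-0.019,0,0,np.float64(-0.0),0.0],[0,0,-0.019,0,0,np.float64(-0.0),0.0],[0,0,-0.015,0,0,np.float64(-0.0),0.0],[0,0,-0.006,0,0,np.float64(-0.0),0.0],[0.002,-0.001,-0.003,0,0,np.float64(-1.7),0.0],[0.005,-0.002,-0.006,0,0,np.float64(-4.5),0.0],[0.008,-0.003,-0.01,0,0,np.float64(-6.4),0.0],[0.008,-0.002,-0.011,0,0,np.float64(-7.3),0.0],[0.009,-0.001,-0.011,0,0,np.float64(-7.2),0.0],[0.008,0,-0.009,0,0,np.float64(-6.4),0.0],[0.006,0.001,-0.007,0,0,np.float64(-4.5),0.0],[0.002,0.001,-0.003,0,0,np.float64(-1.7),0.0],[0.007,0.002,-0.005,0,0,np.float64(-3.6),0.0],[0.019,0.007,-0.013,0,0,np.float64(-8.8),0.0],[0.021,0.012,-0.017,0,0,np.float64(-11.6),0.0],[0.02,0.016,-0.017,0,0,np.float64(-11.6),0.0],[0.011,0.016,-0.012,0,0,np.float64(-8.8),0.0],[0.004,0.006,-0.006,0,0,np.float64(-3.6),0.0]]
20 [ 0.4998 -0.1503  0.3304] 138.0 [ 0.021  0.016  0.019  0.     0.    11.6    0.   ]
[[0,0,-0.016,0,0,-0,0.0],[0,0,-0.015,0,0,-0,0.0],[0,0,-0.016,0,0,-0,0.0],[0,0,-0.016,0,0,-0,0.0],[0,0,-0.016,0,0,-0,0.0],[0.009,-0.004,-0.0
[... 369 characters left out ...]
09,0,0,-8.1,0.0],[0.003,0.013,-0.009,0,0,-8.1,0.0],[0,0.001,0,0,0,-0.6,0.0],[0.001,0.004,0,0,0,-1.6,0.0],[0,0.006,0,0,0,-2.7,0.0],[0,0.008,0,0,0,-3.4,0.0],[0,0.009,0,0,0,-4.2,0.0],[-0.001,0.011,0,0,0,-4.8,0.0],[-0.002,0.012,0,0,0,-5.2,0.0],[-0.003,0.012,0,0,0,-5.7,0.0],[-0.005,0.013,0,0,0,-5.8,0.0],[-0.006,0.012,0,0,0,-6.0,0.0],[-0.007,0.011,0,0,0,-6.0,0.0],[-0.009,0.01,0,0,0,-5.8,0.0],[-0.009,0.01,0,0,0,-5.7,0.0],[-0.009,0.007,0,0,0,-5.2,0.0],[-0.009,0.006,0,0,0,-4.8,0.0],[-0.008,0.005,0,0,0,-4.2,0.0],[-0.007,0.003,0,0,0,-3.4,0.0],[-0.006,0.003,0,0,0,-2.7,0.0],[-0.003,0.001,0,0,0,-1.6,0.0],[-0.002,0,0,0,0,-0.6,0.0]]
38 [0.5612 0.0225 0.3304] 235.0 [0.012 0.013 0.016 0.    0.    8.2   0.   ]
```

Emit:
{"fn": "step_arm", "kwargs": {"moves": [[0, 0, -0.01, 0, 0, 0, 0], [0, 0, -0.015, 0, 0, 0, 0], [0, 0, -0.018, 0, 0, 0, 0], [0, 0, -0.018, 0, 0, 0, 0], [0, 0, -0.018, 0, 0, 0, 0], [0.009, -0.004, -0.012, 0, 0, -7.9, 0], [0.009, -0.003, -0.012, 0, 0, -8, 0], [0.01, -0.002, -0.012, 0, 0, -7.9, 0], [0.01, 0, -0.012, 0, 0, -8, 0], [0.01, 0.001, -0.012, 0, 0, -7.9, 0], [0.012, 0.004, -0.009, 0, 0, -8.1, 0], [0.012, 0.007, -0.008, 0, 0, -8.2, 0], [0.011, 0.007, -0.009, 0, 0, -8.1, 0], [0.01, 0.009, -0.009, 0, 0, -8.1, 0], [0.008, 0.011, -0.008, 0, 0, -8.1, 0], [0.006, 0.011, -0.009, 0, 0, -8.2, 0], [0.005, 0.012, -0.009, 0, 0, -8.1, 0], [0.003, 0.013, -0.009, 0, 0, -8.1, 0]]}}

```text
clock: 8.2
tool_pos: [0.506, -0.1506, 0.3298]
orientation: [180.0, -0.0, 155.3]
wrist_force: [0.1, -0.1, -5.7]
width: 0.0235
grip_force: 39.9
```

Emit:
{"fn": "step_arm", "kwargs": {"moves": [[0, 0.001, 0, 0, 0, -0.6, 0], [0.001, 0.004, 0, 0, 0, -1.6, 0], [0, 0.006, 0, 0, 0, -2.7, 0], [0, 0.008, 0, 0, 0, -3.4, 0], [0, 0.009, 0, 0, 0, -4.2, 0], [-0.001, 0.011, 0, 0, 0, -4.8, 0], [-0.002, 0.012, 0, 0, 0, -5.2, 0], [-0.003, 0.012, 0, 0, 0, -5.7, 0], [-0.005, 0.013, 0, 0, 0, -5.8, 0], [-0.006, 0.012, 0, 0, 0, -6, 0], [-0.007, 0.011, 0, 0, 0, -6, 0], [-0.009, 0.01, 0, 0, 0, -5.8, 0], [-0.009, 0.01, 0, 0, 0, -5.7, 0], [-0.009, 0.007, 0, 0, 0, -5.2, 0], [-0.009, 0.006, 0, 0, 0, -4.8, 0], [-0.008, 0.005, 0, 0, 0, -4.2, 0], [-0.007, 0.003, 0, 0, 0, -3.4, 0], [-0.006, 0.003, 0, 0, 0, -2.7, 0], [-0.003, 0.001, 0, 0, 0, -1.6, 0], [-0.002, 0, 0, 0, 0, -0.6, 0]]}}

```text
clock: 10.2
tool_pos: [0.5615, 0.0218, 0.3295]
orientation: [179.9, -0.1, -125.0]
wrist_force: [0.5, 0.5, -5.8]
width: 0.0235
grip_force: 39.9
```

```bash
python3 - <<'E'
from plan import *
from scipy.optimize import least_squares
s,d=imaging.read_camera('scene'); t,dt=imaging.read_camera('top'); s=s[:,:,::-1]; t=t[:,:,::-1]
c=lambda i,x,y,w,h: cv2.resize(i[y:y+h,x:x+w],(400,500),interpolation=cv2.INTER_CUBIC)
cv2.imwrite('pics/over.png',np.hstack([c(s,320,120,80,100),c(t,260,130,60,75)]))
v,u=np.mgrid[120:185,325:390]; u,v=u.ravel(),v.ravel(); z=d[v,u]; K,R,T=cal('scene'); o=-R.T@T
P=(np.linalg.inv(K)@np.c_[u,v,u*0+1].T*z).T@R+o
p=np.array(status.get_state()['tool_pos']); print(p)
for lo,hi in((.255,.265),(.265,.275),(.275,.285),(.285,.30)):
    q=P[(P[:,2]>lo)&(P[:,2]<hi)&(np.hypot(P[:,0]-p[0],P[:,1]-p[1])<.03)]
    if len(q)<6: print(lo,len(q)); continue
    for r0 in (.0245,):
        f=lambda c:np.hypot(q[:,0]-c[0],q[:,1]-c[1])-c[2]
        f2=lambda c:np.hypot(q[:,0]-c[0],q[:,1]-c[1])-r0
        print(lo,len(q),least_squares(f,[p[0],p[1],.02],loss='soft_l1',f_scale=.001).x.round(4),least_squares(f2,[p[0],p[1]],loss='soft_l1',f_scale=.001).x.round(4))
print(P[(np.hypot(P[:,0]-p[0],P[:,1]-p[1])<.02)&(P[:,2]>.235)][:,2].min())
E
```

```text
[0.56175562 0.02168901 0.32990513]
0.255 52 [0.5596 0.0162 0.0208] [0.5578 0.0212]
0.265 53 [0.5591 0.0184 0.0222] [0.5587 0.0212]
0.275 54 [0.5589 0.0181 0.0217] [0.558  0.0218]
0.285 92 [0.5588 0.0179 0.0168] [0.5561 0.0278]
0.2549191384329711
```

View pics/over.png

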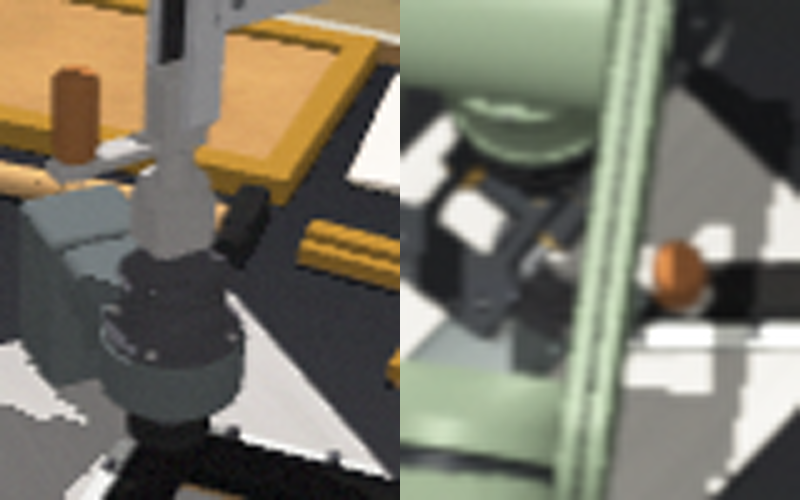

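The socket stands over the sleeve at scene about (355,165), in line to within 1–2 mm. The knob points to scene (335,143). I nudge 1.5 mm and go down gently.

Emit:
{"fn": "step_arm", "kwargs": {"moves": [[-0.001, -0.001, 0.005, 0, 0, 0, 0], [0, 0, 0.01, 0, 0, 0, 0], [0, 0, 0.006, 0, 0, 0, 0], [0, 0, 0.004, 0, 0, 0, 0], [0, 0, 0.003, 0, 0, 0, 0], [0, 0, 0.003, 0, 0, 0, 0], [0, 0, 0.003, 0, 0, 0, 0], [0, 0, 0, 0, 0, 0, 0]]}}

```text
clock: 11.1
tool_pos: [0.5634, 0.023, 0.2979]
orientation: [-180.0, 0.1, -125.0]
wrist_force: [-1.8, 2.8, 1.3]
width: 0.0238
grip_force: 40.0
```

Emit:
{"fn": "step_arm", "kwargs": {"moves": [[-0.001, 0.002, 0, 0, 0, 0, 0], [0, 0, 0, 0, 0, 0, 0]]}}

```text
clock: 11.3
tool_pos: [0.5625, 0.0245, 0.2967]
orientation: [-179.9, 0.1, -125.0]
wrist_force: [0.1, 2.0, -1.9]
width: 0.0235
grip_force: 39.9
```

Emit:
{"fn": "step_arm", "kwargs": {"moves": [[0, 0, 0.002, 0, 0, 0, 0], [0, 0, 0.002, 0, 0, 0, 0], [0, 0, 0, 0, 0, 0, 0]]}}

```text
clock: 11.6
tool_pos: [0.5624, 0.0246, 0.2934]
orientation: [-180.0, 0.1, -125.0]
wrist_force: [-2.0, 3.1, 3.2]
width: 0.0237
grip_force: 40.0
```

Emit:
{"fn": "step_arm", "kwargs": {"moves": [[-0.001, 0.002, 0, 0, 0, 0, 0], [0, 0, 0, 0, 0, 0, 0]]}}

```text
clock: 11.8
tool_pos: [0.562, 0.0253, 0.2931]
orientation: [-179.8, -0.0, -125.0]
wrist_force: [0.8, -0.5, 1.7]
width: 0.0235
grip_force: 40.0
```

Emit:
{"fn": "step_arm", "kwargs": {"moves": [[0, 0, 0.002, 0, 0, 0, 0], [0, 0, 0.002, 0, 0, 0, 0], [0, 0, 0, 0, 0, 0, 0]]}}

```text
clock: 12.1
tool_pos: [0.561, 0.0262, 0.2865]
orientation: [179.9, -0.0, -125.0]
wrist_force: [3.4, 1.4, -4.8]
width: 0.0237
grip_force: 39.9
```

Emit:
{"fn": "step_arm", "kwargs": {"moves": [[-0.001, 0, 0.001, 0, 0, 0, 0], [0, 0, 0.001, 0, 0, 0, 0], [0, 0, 0.001, 0, 0, 0, 0], [0, 0, 0, 0, 0, 0, 0]]}}

```text
clock: 12.5
tool_pos: [0.5612, 0.0269, 0.2847]
orientation: [179.9, -0.0, -125.0]
wrist_force: [0.8, -0.1, -7.1]
width: 0.0235
grip_force: 39.9
```

Emit:
{"fn": "step_arm", "kwargs": {"moves": [[0, 0, 0.001, 0, 0, 0, 0], [0, 0, 0, 0, 0, 0, 0]]}}

```text
clock: 12.7
tool_pos: [0.5613, 0.0269, 0.2841]
orientation: [180.0, -0.0, -125.0]
wrist_force: [1.5, -0.4, -5.7]
width: 0.0241
grip_force: 39.9
```

Emit:
{"fn": "step_arm", "kwargs": {"moves": [[0, 0, 0.001, 0, 0, 0, 0], [0, 0, 0.001, 0, 0, 0, 0], [0, 0, 0, 0, 0, 0, 0]]}}

```text
clock: 13.0
tool_pos: [0.5615, 0.0269, 0.2831]
orientation: [-180.0, -0.0, -125.0]
wrist_force: [-1.4, 0.8, -1.6]
width: 0.0241
grip_force: 39.9
```

Emit:
{"fn": "step_arm", "kwargs": {"moves": [[0, 0, 0.001, 0, 0, 4, 0], [0, 0, 0, 0, 0, 4, 0], [0, 0, 0, 0, 0, 4, 0], [0, 0, 0, 0, 0, 4, 0]]}}

```text
clock: 13.4
tool_pos: [0.5615, 0.0271, 0.2829]
orientation: [-180.0, 0.0, -141.1]
wrist_force: [-0.7, 0.8, 0.7]
width: 0.0236
grip_force: 40.0
```

Emit:
{"fn": "step_arm", "kwargs": {"moves": [[0, 0, 0, 0, 0, 4, 0], [0, 0, 0, 0, 0, 4, 0], [0, 0, 0, 0, 0, 4, 0], [0, 0, 0, 0, 0, 4, 0], [0, 0, 0, 0, 0, 4, 0]]}}

```text
clock: 13.9
tool_pos: [0.563, 0.027, 0.2817]
orientation: [-179.9, 0.2, -161.1]
wrist_force: [3.1, 0.6, -5.1]
width: 0.0238
grip_force: 40.0
```

Emit:
{"fn": "step_arm", "kwargs": {"moves": [[0, 0, 0.002, 0, 0, 0, 0], [0, 0, 0.002, 0, 0, 0, 0], [0, 0, 0, 0, 0, 0, 0]]}}

```text
clock: 14.2
tool_pos: [0.5631, 0.0269, 0.2792]
orientation: [-179.9, 0.2, -160.9]
wrist_force: [2.9, 1.0, 3.0]
width: 0.0237
grip_force: 40.0
```

Emit:
{"fn": "step_arm", "kwargs": {"moves": [[-0.001, 0, 0, 0, 0, 0, 0], [0, 0, 0.002, 0, 0, 0, 0], [0, 0, 0.002, 0, 0, 0, 0], [0, 0, 0, 0, 0, 0, 0]]}}

```text
clock: 14.6
tool_pos: [0.5634, 0.0271, 0.2751]
orientation: [-179.9, 0.1, -161.0]
wrist_force: [1.9, 1.1, 6.0]
width: 0.0237
grip_force: 40.0
```

Emit:
{"fn": "step_arm", "kwargs": {"moves": [[-0.001, 0, 0, 0, 0, 2, 0], [0, 0, 0.002, 0, 0, 0, 0], [0, 0, 0.002, 0, 0, 0, 0], [0, 0, 0.002, 0, 0, 0, 0], [0, 0, 0, 0, 0, 0, 0]]}}

```text
clock: 15.1
tool_pos: [0.5638, 0.0271, 0.2687]
orientation: [-179.9, 0.0, -163.0]
wrist_force: [0.1, -0.3, 5.3]
width: 0.0236
grip_force: 40.0
```

```bash
python3 -c "
from h import *
s=status.get_state(); print(s['wrist_force'],s['ft_torque'],s['tool_pos'])"
```

```text
[ 0.07261796 -0.30807172  5.31770352] [-0.03453314 -0.23914592  0.2029851 ] [0.56375802 0.02705815 0.26867906]
```

Emit:
{"fn": "step_arm", "kwargs": {"moves": [[0, 0, 0.002, 0, 0, 0, 0], [0, 0, 0.002, 0, 0, 0, 0], [0, 0, 0.001, 0, 0, 0, 0], [0, 0, 0, 0, 0, 0, 0]]}}

```text
clock: 15.5
tool_pos: [0.5638, 0.027, 0.2638]
orientation: [-179.9, 0.0, -163.0]
wrist_force: [1.1, -0.1, 5.7]
width: 0.0236
grip_force: 40.0
```

Emit:
{"fn": "step_arm", "kwargs": {"moves": [[0, 0, 0.001, 0, 0, 0, 0], [0, 0, 0.001, 0, 0, 0, 0], [0, 0, 0, 0, 0, 0, 0]]}}

```text
clock: 15.8
tool_pos: [0.564, 0.027, 0.2633]
orientation: [-179.9, 0.1, -163.0]
wrist_force: [-0.4, -0.9, 10.8]
width: 0.0239
grip_force: 40.0
```

```bash
cat > snap.py <<'E'
from h import *
import sys
n=sys.argv[1]; s,d=imaging.read_camera('scene'); st=status.get_state()
cv2.imwrite(f'pics/w{n}.png',s[:,:,::-1]); np.save(f'w{n}.npy',d)
print(st['clock'],'yaw',st['orientation'][2].round(1),st['tool_pos'].round(4),st['wrist_force'].round(1),st['ft_torque'].round(3),'J6',st['joints'][5].round(1))
E
python3 snap.py 0
```

```text
15.85 yaw -163.0 [0.564  0.0271 0.2633] [-0.4 -0.3 10.5] [0.093 0.293 0.263] J6 -113.0
```

Emit:
{"fn": "step_arm", "kwargs": {"moves": [[0, 0, -0.001, 0, 0, 2, 0], [0, -0.0003, 0, 0, 0, 4, 0], [0, -0.0004, 0, 0, 0, 6, 0], [0, -0.0006, 0, 0, 0, 8, 0], [0, -0.0006, 0, 0, 0, 8, 0], [0, -0.0006, 0, 0, 0, 8, 0]]}}

```text
clock: 16.45
tool_pos: [0.5641, 0.025, 0.2633]
orientation: [180.0, 0.1, 160.7]
wrist_force: [0.9, 1.3, 6.9]
width: 0.0239
grip_force: 40.0
```

```bash
python3 snap.py 1
```

```text
16.5 yaw 160.4 [0.5641 0.025  0.2633] [0.9 0.6 6.2] [ 0.273 -0.169 -0.036] J6 -76.7
```

Emit:
{"fn": "step_arm", "kwargs": {"moves": [[0, -0.0006, 0, 0, 0, 8, 0], [0, -0.0006, 0, 0, 0, 8, 0], [0, -0.0006, 0, 0, 0, 8, 0], [0, -0.0006, 0, 0, 0, 8, 0], [0, -0.0006, 0, 0, 0, 8, 0], [0, -0.0006, 0, 0, 0, 8, 0], [0, -0.0006, 0, 0, 0, 8, 0], [0, -0.0006, 0, 0, 0, 8, 0]]}}

```text
clock: 17.3
tool_pos: [0.5616, 0.0224, 0.2633]
orientation: [179.8, -0.0, 96.7]
wrist_force: [3.4, 2.2, 5.8]
width: 0.0237
grip_force: 40.0
```

```bash
python3 snap.py 2
```

```text
17.35 yaw 96.5 [0.5615 0.0224 0.2633] [2.2 1.3 4.9] [ 0.421 -0.671 -0.021] J6 -13.0
```

Emit:
{"fn": "step_arm", "kwargs": {"moves": [[0, -0.0006, 0, 0, 0, 8, 0], [0, -0.0006, 0, 0, 0, 8, 0], [0, -0.0006, 0, 0, 0, 8, 0], [0, -0.0006, 0, 0, 0, 8, 0], [0, -0.0006, 0, 0, 0, 8, 0], [0, -0.0006, 0, 0, 0, 8, 0], [0, -0.0006, 0, 0, 0, 8, 0], [0, -0.0006, 0, 0, 0, 8, 0]]}}

```text
clock: 18.15
tool_pos: [0.5581, 0.0236, 0.2632]
orientation: [179.8, -0.3, 32.7]
wrist_force: [5.1, 0.1, 4.2]
width: 0.0237
grip_force: 40.0
```

```bash
python3 snap.py 3
```

```text
18.2 yaw 32.5 [0.5581 0.0236 0.2632] [5.4 1.3 4.6] [ 0.086 -1.065 -0.121] J6 51.0
```

```bash
cat > foot.py <<'E'
from h import *
import sys
A=np.array([.5602,.0245]); K,R,T=cal('scene'); o=-R.T@T
for n in sys.argv[1:]:
    d=np.load(f'w{n}.npy'); v,u=np.mgrid[192:225,330:378]; u,v=u.ravel(),v.ravel(); z=d[v,u]
    P=(np.linalg.inv(K)@np.c_[u,v,u*0+1].T*z).T@R+o
    rr=np.hypot(*(P[:,:2]-A).T)
    near=P[(rr<.022)&(P[:,2]>.108)&(P[:,2]<.145)]; 
    rail=P[(P[:,2]>.095)&(P[:,2]<.106)&(rr>.03)&(rr<.06)]
    side=P[(rr<.0285)&(rr>.0235)&(P[:,2]>.104)&(P[:,2]<.14)]
    up=near[(np.hypot(*(near[:,:2]-A).T)>.012)]
    g=cv2.cvtColor(cv2.imread(f'pics/w{n}.png'),cv2.COLOR_BGR2GRAY)
    print(n,'rail',np.median(rail[:,2]).round(4),'side',len(side),np.percentile(side[:,2],[5,50,95]).round(4),'top z hist',np.histogram(near[:,2],np.arange(.108,.136,.002))[0])
    print('  column u=352 depth-z:',[(int(vv),round(float((lambda p:p[2])(unproj('scene',352,vv,d[vv,352]))),4)) for vv in range(198,212)])
E
python3 foot.py 0 1 2 3; python3 - <<'E'
from h import *
for n in '0123':
    imaging
E
python3 -c "
from h import *
g=[cv2.imread(f'pics/w{n}.png',0)[196:216,346:358].mean(1).round(0).astype(int).tolist() for n in '0123']
[print(x) for x in g]"
```

```text
0 rail 0.1001 side 51 [0.1119 0.1172 0.1216] top z hist [ 0  0  0  0  4 12  7  8  2  0  0  0  0  0]
  column u=352 depth-z: [(198, 0.1705), (199, 0.166), (200, 0.1616), (201, 0.161), (202, 0.1558), (203, 0.1492), (204, 0.1233), (205, 0.1224), (206, 0.1191), (207, 0.1201), (208, 0.1171), (209, 0.1126), (210, 0.101), (211, 0.1006)]
1 rail 0.1 side 48 [0.111  0.117  0.1206] top z hist [ 1  0  0  2  9 19  3  2  0  1  1  1  0  0]
  column u=352 depth-z: [(198, 0.168), (199, 0.1651), (200, 0.161), (201, 0.1598), (202, 0.1569), (203, 0.1513), (204, 0.1307), (205, 0.1198), (206, 0.1144), (207, 0.1196), (208, 0.1165), (209, 0.1136), (210, 0.1114), (211, 0.1017)]
2 rail 0.1002 side 53 [0.108  0.1149 0.1205] top z hist [ 0  0  0  5 10 15  6  0  0  1  3  0  0  0]
  column u=352 depth-z: [(198, 0.1689), (199, 0.1652), (200, 0.1631), (201, 0.1594), (202, 0.155), (203, 0.1489), (204, 0.1288), (205, 0.1203), (206, 0.1155), (207, 0.1199), (208, 0.1177), (209, 0.1145), (210, 0.1116), (211, 0.1018)]
3 rail 0.1001 side 47 [0.1082 0.1144 0.1179] top z hist [ 0  0  1 15 17  8  0  0  2  1  5  0  0  0]
  column u=352 depth-z: [(198, 0.1717), (199, 0.1672), (200, 0.1609), (201, 0.1612), (202, 0.1589), (203, 0.1493), (204, 0.1294), (205, 0.1173), (206, 0.1145), (207, 0.1172), (208, 0.1141), (209, 0.1121), (210, 0.1129), (211, 0.1016)]
[69, 69, 70, 69, 69, 70, 68, 60, 40, 27, 25, 29, 34, 31, 21, 17, 16, 15, 16, 15]
[70, 70, 70, 70, 69, 70, 68, 59, 41, 29, 26, 27, 34, 32, 23, 16, 16, 17, 17, 15]
[69, 70, 69, 70, 70, 70, 68, 60, 43, 33, 25, 25, 32, 33, 25, 17, 17, 15, 17, 16]
[70, 69, 69, 68, 69, 70, 69, 60, 45, 37, 27, 27, 30, 32, 26, 18, 16, 15, 16, 16]
```

Emit:
{"fn": "step_arm", "kwargs": {"moves": [[0.0014, 0, 0, 0, 0, 8, 0], [0, -0.0006, 0, 0, 0, 8, 0], [0, -0.0006, 0, 0, 0, 8, 0], [0, -0.0006, 0, 0, 0, 8, 0], [0, -0.0006, 0, 0, 0, 8, 0], [0, -0.0006, 0, 0, 0, 8, 0], [0, 0, 0, 0, 0, 0, 0]]}}

```text
clock: 18.9
tool_pos: [0.5577, 0.0264, 0.2632]
orientation: [179.9, -0.2, -15.0]
wrist_force: [1.5, -0.3, 6.1]
width: 0.0235
grip_force: 40.0
```

```bash
python3 snap.py 4
```

```text
18.95 yaw -14.9 [0.5576 0.0264 0.2632] [ 2.1 -1.1  6.6] [-0.265 -0.42  -0.081] J6 98.8
```

Emit:
{"fn": "step_arm", "kwargs": {"moves": [[0, -0.0006, 0, 0, 0, 8, 0], [0, -0.0006, 0, 0, 0, 8, 0], [0, -0.0006, 0, 0, 0, 8, 0], [0, -0.0006, 0, 0, 0, 8, 0], [0, -0.0006, 0, 0, 0, 8, 0], [0, -0.0006, 0, 0, 0, 8, 0], [0, 0, 0, 0, 0, 2, 0], [0, 0, 0, 0, 0, 0, 0]]}}

```text
clock: 19.75
tool_pos: [0.5594, 0.0287, 0.2632]
orientation: [-180.0, -0.2, -64.9]
wrist_force: [2.5, -1.9, 7.2]
width: 0.0236
grip_force: 40.0
```

```bash
python3 snap.py 5
```

```text
19.8 yaw -64.9 [0.5594 0.0287 0.2632] [ 2.5 -0.6  6.7] [-0.469 -0.177  0.072] J6 149.1
```

Emit:
{"fn": "step_arm", "kwargs": {"moves": [[0, 0, 0, 0, 0, 0, 0.06], [0, 0, 0, 0, 0, 0, 0.06], [0, 0, 0, 0, 0, 0, 0.06], [0, 0, 0, 0, 0, 0, 0.06], [0, 0, 0, 0, 0, 0, 0.06]]}}

```text
clock: 20.3
tool_pos: [0.5583, 0.0302, 0.2608]
orientation: [179.9, 0.0, -65.0]
wrist_force: [0.5, -0.3, 0.8]
width: 0.0587
grip_force: 0.0
```

Emit:
{"fn": "step_arm", "kwargs": {"moves": [[0, 0, -0.008, 0, 0, 0, 0.06], [0, 0, -0.02, 0, 0, 0, 0.06], [0, 0, -0.02, 0, 0, 0, 0.06], [0, 0, -0.01, 0, 0, 0, 0.06], [0.004, 0, 0, 0, 0, -4, 0.06], [0, 0, 0, 0, 0, -8, 0.06], [0, 0, 0, 0, 0, -8, 0.06], [0, 0, 0, 0, 0, -8, 0.06], [0, 0, 0, 0, 0, -8, 0.06], [0, 0, 0, 0, 0, -8, 0.06], [0, 0, 0, 0, 0, -8, 0.06], [0, 0, 0, 0, 0, -8, 0.06], [0, 0, 0, 0, 0, -8, 0.06], [0, 0, 0, 0, 0, -8, 0.06], [0, 0, 0, 0, 0, -8, 0.06], [0, 0, 0, 0, 0, -8, 0.06], [0, 0, 0, 0, 0, -8, 0.06], [0, 0, 0, 0, 0, -8, 0.06], [0, 0, 0, 0, 0, -8, 0.06], [0, 0, 0, 0, 0, -8, 0.06]]}}

```text
clock: 22.3
tool_pos: [0.5603, 0.0266, 0.3195]
orientation: [-180.0, 0.0, 59.3]
wrist_force: [0.1, -0.3, -1.1]
width: 0.06
grip_force: 0.0
```

Emit:
{"fn": "step_arm", "kwargs": {"moves": [[0, 0, 0, 0, 0, -8, 0.06], [0, 0, 0, 0, 0, -8, 0.06], [0, 0, 0, 0, 0, -8, 0.06], [0, 0, 0, 0, 0, -8, 0.06], [0, 0, 0, 0, 0, -8, 0.06], [0, 0, 0, 0, 0, -8, 0.06], [0, 0, 0, 0, 0, -8, 0.06], [0, 0, 0, 0, 0, -8, 0.06], [0, 0, 0, 0, 0, -8, 0.06], [0, 0, 0, 0, 0, -8, 0.06], [0, 0, 0, 0, 0, -8, 0.06], [0, 0, 0, 0, 0, -8, 0.06], [0, 0, 0, 0, 0, -8, 0.06], [0, 0, 0, 0, 0, -8, 0.06], [0, 0, 0, 0, 0, -8, 0.06], [0, 0, 0, 0, 0, -8, 0.06], [0, 0, 0, 0, 0, -8, 0.06], [0, 0, 0, 0, 0, -8, 0.06], [0, -0.0015, 0, 0, 0, -2, 0.06], [0, 0, 0, 0, 0, 0, 0.06]]}}

```text
clock: 24.3
tool_pos: [0.561, 0.0251, 0.3195]
orientation: [180.0, -0.0, -155.0]
wrist_force: [-0.0, -0.1, 0.7]
width: 0.06
grip_force: 0.0
```

```bash
cat > fit.py <<'E'
from h import *
import sys
K,R,T=cal('scene'); o=-R.T@T; Ki=np.linalg.inv(K)
v,u=np.mgrid[204:213,338:368]; u,v=u.ravel(),v.ravel(); W=(Ki@np.c_[u,v,u*0+1].T).T@R
def cyl(A,r,lo,hi):
    w=W[:,:2]; q=o[:2]-A; a=(w**2).sum(1); b=w@q; c=q@q-r*r; D=b*b-a*c
    t=np.where(D>0,(-b-np.sqrt(np.maximum(D,0)))/a,9); z=o[2]+t*W[:,2]; t=np.where((z>lo)&(z<hi)&(D>0),t,9)
    t2=(hi-o[2])/W[:,2]; P=o[:2]+t2[:,None]*w; t2=np.where(np.hypot(*(P-A).T)<r,t2,9); return np.minimum(t,t2)
from scipy.optimize import minimize
def model(A,h,rail,c):
    return np.minimum.reduce([cyl(A,.026,h-.010,h),cyl(A,.019,c,c+.018),(rail-o[2])/W[:,2]])
def fit(ds,A):
    ds=np.atleast_2d(ds); best=[]
    hs=np.arange(.108,.126,.00025)
    for h in hs:
        m=model(A,h,.1001,max(h+.004,.114)); e=np.abs(ds-m); e[ds==0]=.01; best.append(np.minimum(e,.012).mean())
    b=np.array(best); i=b.argmin(); return hs[i],b[i]
if __name__=='__main__':
    D=[np.load(f'w{n}.npy')[v,u] for n in sys.argv[1:]]
    As=[(x,y) for x in np.arange(.556,.566,.001) for y in np.arange(.018,.030,.001)]
    cost=[sum(fit(d,np.array(A))[1] for d in D) for A in As]; A=np.array(As[int(np.argmin(cost))]); print('axis',A)
    for n,d in zip(sys.argv[1:],D): print(n,[round(float(x),5) for x in fit(d,A)])
E
python3 fit.py 0 1 2 3 4 5
```

```text
axis [0.559 0.025]
0 [0.11975, 0.00465]
1 [0.119, 0.00475]
2 [0.1175, 0.0047]
3 [0.116, 0.00477]
4 [0.11525, 0.00476]
5 [0.11475, 0.00482]
```

Emit:
{"fn": "step_arm", "kwargs": {"moves": [[0, 0, 0.01, 0, 0, 0, 0.06], [0, 0, 0.015, 0, 0, 0, 0.06], [0, 0, 0.015, 0, 0, 0, 0.06], [0, 0, 0.01, 0, 0, 0, 0.06], [0, 0, 0.005, 0, 0, 0, 0.06], [0, 0, 0, 0, 0, 0, 0.04], [0, 0, 0, 0, 0, 0, 0.03], [0, 0, 0, 0, 0, 0, 0.02], [0, 0, 0, 0, 0, 0, 0.01], [0, 0, 0, 0, 0, 0, 0.01], [0, 0, 0, 0, 0, 0, 0.01]]}}

```text
clock: 25.4
tool_pos: [0.5614, 0.0254, 0.2652]
orientation: [-180.0, 0.1, -155.0]
wrist_force: [-0.6, 0.0, 3.3]
width: 0.0302
grip_force: 40.0
```

Emit:
{"fn": "step_arm", "kwargs": {"moves": [[0, 0, 0, 0, 0, 4, 0], [0, 0, 0, 0, 0, 8, 0], [0, 0, 0, 0, 0, 8, 0], [0, 0, 0, 0, 0, 8, 0], [0, 0, 0, 0, 0, 8, 0], [0, 0, 0, 0, 0, 8, 0], [0, 0, 0, 0, 0, 8, 0], [0, 0, 0, 0, 0, 8, 0]]}}

```text
clock: 26.2
tool_pos: [0.5611, 0.0253, 0.2652]
orientation: [180.0, 0.0, 144.7]
wrist_force: [-0.2, 0.6, 1.6]
width: 0.0298
grip_force: 40.0
```

```bash
python3 snap.py 6
```

```text
26.25 yaw 144.5 [0.5611 0.0253 0.2652] [-0.8  1.4  2.5] [ 0.102  0.251 -0.098] J6 -60.7
```

Emit:
{"fn": "step_arm", "kwargs": {"moves": [[0, 0, 0, 0, 0, 8, 0], [0, 0, 0, 0, 0, 8, 0], [0, 0, 0, 0, 0, 8, 0], [0, 0, 0, 0, 0, 8, 0], [0, 0, 0, 0, 0, 8, 0], [0, 0, 0, 0, 0, 8, 0], [0, 0, 0, 0, 0, 8, 0], [0, 0, 0, 0, 0, 8, 0]]}}

```text
clock: 27.05
tool_pos: [0.5609, 0.0255, 0.2652]
orientation: [180.0, -0.0, 80.9]
wrist_force: [-1.0, 0.9, 3.2]
width: 0.0299
grip_force: 40.0
```

```bash
python3 snap.py 7; python3 fit.py 0 1 2 3 4 5 6 7
```

```text
27.1 yaw 80.6 [0.5609 0.0255 0.2652] [-1.6  1.6  4.7] [ 0.223  0.505 -0.087] J6 3.1
axis [0.559 0.025]
0 [0.11975, 0.00465]
1 [0.119, 0.00475]
2 [0.1175, 0.0047]
3 [0.116, 0.00477]
4 [0.11525, 0.00476]
5 [0.11475, 0.00482]
6 [0.113, 0.00483]
7 [0.112, 0.00474]
```

Emit:
{"fn": "step_arm", "kwargs": {"moves": [[0, 0, 0, 0, 0, 8, 0], [0, 0, 0, 0, 0, 8, 0], [0, 0, 0, 0, 0, 8, 0], [0, 0, 0, 0, 0, 8, 0], [0, 0, 0, 0, 0, 8, 0], [0, 0, 0, 0, 0, 0, 0]]}}

```text
clock: 27.7
tool_pos: [0.561, 0.0257, 0.2652]
orientation: [-180.0, -0.1, 41.2]
wrist_force: [-2.3, 2.0, 4.3]
width: 0.0299
grip_force: 40.0
```

```bash
python3 snap.py 8
```

```text
27.75 yaw 41.3 [0.561  0.0257 0.2652] [-0.5  1.9  5.8] [ 0.494  0.688 -0.101] J6 42.4
```

Emit:
{"fn": "step_arm", "kwargs": {"moves": [[0, 0, 0, 0, 0, 8, 0], [0, 0, 0, 0, 0, 8, 0], [0, 0, 0, 0, 0, 8, 0], [0, 0, 0, 0, 0, 8, 0], [0, 0, 0, 0, 0, 8, 0], [0, 0, 0, 0, 0, 8, 0], [0, 0, 0, 0, 0, 5, 0], [0, 0, 0, 0, 0, 0, 0]]}}

```text
clock: 28.55
tool_pos: [0.5612, 0.0257, 0.2652]
orientation: [-179.9, -0.0, -11.8]
wrist_force: [-1.2, 3.1, 5.8]
width: 0.0299
grip_force: 40.0
```

```bash
python3 snap.py 9
```

```text
28.6 yaw -11.7 [0.5612 0.0257 0.2652] [-1.6  1.8  5.3] [ 0.623  0.635 -0.037] J6 95.5
```

Emit:
{"fn": "step_arm", "kwargs": {"moves": [[0, 0, 0, 0, 0, 8, 0], [0, 0, 0, 0, 0, 8, 0], [0, 0, 0, 0, 0, 8, 0], [0, 0, 0, 0, 0, 8, 0], [0, 0, 0, 0, 0, 8, 0], [0, 0, 0, 0, 0, 8, 0], [0, 0, 0, 0, 0, 5, 0], [0, 0, 0, 0, 0, 0, 0]]}}

```text
clock: 29.4
tool_pos: [0.5613, 0.0256, 0.2652]
orientation: [-179.9, 0.0, -64.7]
wrist_force: [-1.3, 2.1, 4.4]
width: 0.0295
grip_force: 40.0
```

```bash
python3 snap.py 10; python3 fit.py 0 1 2 3 4 5 6 7 8 9 10
```

```text
29.45 yaw -64.7 [0.5614 0.0256 0.2652] [-1.6  2.3  5.7] [ 0.658  0.471 -0.084] J6 148.4
axis [0.559 0.025]
0 [0.11975, 0.00465]
1 [0.119, 0.00475]
2 [0.1175, 0.0047]
3 [0.116, 0.00477]
4 [0.11525, 0.00476]
5 [0.11475, 0.00482]
6 [0.113, 0.00483]
7 [0.112, 0.00474]
8 [0.1105, 0.00488]
9 [0.1105, 0.00486]
10 [0.1105, 0.00473]
```

Emit:
{"fn": "step_arm", "kwargs": {"moves": [[0, 0, 0, 0, 0, 0, 0.06], [0, 0, 0, 0, 0, 0, 0.06], [0, 0, 0, 0, 0, 0, 0.06], [0, 0, 0, 0, 0, 0, 0.06], [0, 0, -0.01, 0, 0, 0, 0.06], [0, 0, -0.02, 0, 0, 0, 0.06], [0, 0, -0.025, 0, 0, 0, 0.06], [0, 0, 0, 0, 0, -2, 0.06], [0, 0, 0, 0, 0, -8, 0.06], [0, 0, 0, 0, 0, -8, 0.06], [0, 0, 0, 0, 0, -8, 0.06], [0, 0, 0, 0, 0, -8, 0.06], [0, 0, 0, 0, 0, -8, 0.06], [0, 0, 0, 0, 0, -8, 0.06], [0, 0, 0, 0, 0, -8, 0.06], [0, 0, 0, 0, 0, -8, 0.06], [0, 0, 0, 0, 0, -8, 0.06], [0, 0, 0, 0, 0, -8, 0.06], [0, 0, 0, 0, 0, -8, 0.06], [0, 0, 0, 0, 0, 0, 0.06]]}}

```text
clock: 31.45
tool_pos: [0.5613, 0.0251, 0.3202]
orientation: [180.0, -0.0, 25.0]
wrist_force: [-0.3, -0.1, -0.2]
width: 0.0601
grip_force: 0.0
```

```bash
python3 snap.py 11; python3 snap.py 12; python3 fit.py 8 9 10 11 12; python3 -c "
from h import *
for th in ('foot','quill','crank','crank_boss','knob_mid'): print(th,[((np.array(x['location'])*[640,400]).round(1).tolist(),round(x['confidence'],2)) for x in imaging.place_of(th,'scene')][:4])
print(proj('scene',[.56,.025,.187]),proj('scene',[.56,.025,.277]))
a=cv2.imread('pics/w11.png'); cv2.imwrite('pics/w11c.png',cv2.resize(a[120:220,315:395],(480,600),interpolation=cv2.INTER_CUBIC))"
```

```text
31.5 yaw 24.9 [0.5612 0.0251 0.3201] [-0.5 -0.5 -0. ] [-0.025  0.075 -0.027] J6 58.9
31.55 yaw 24.8 [0.5612 0.0251 0.32  ] [-0.2  0.1  0.3] [-0.048  0.121 -0.005] J6 58.9
axis [0.559 0.024]
8 [0.111, 0.00486]
9 [0.111, 0.00484]
10 [0.1105, 0.00467]
11 [0.111, 0.0048]
12 [0.1105, 0.00461]
foot [([353.0, 205.8], 0.51)]
quill [([350.3, 205.8], 0.53)]
crank [([201.0, 257.0], 0.81), ([354.0, 184.4], 0.76), ([238.5, 276.6], 0.6)]
crank_boss [([353.9, 159.3], 0.85), ([194.2, 236.5], 0.85)]
knob_mid [([164.7, 242.8], 0.71), ([380.4, 153.7], 0.69), ([223.7, 236.1], 0.54)]
[354.12312644 184.41114786] [355.42504552 158.51458829]
```

View pics/w11c.png

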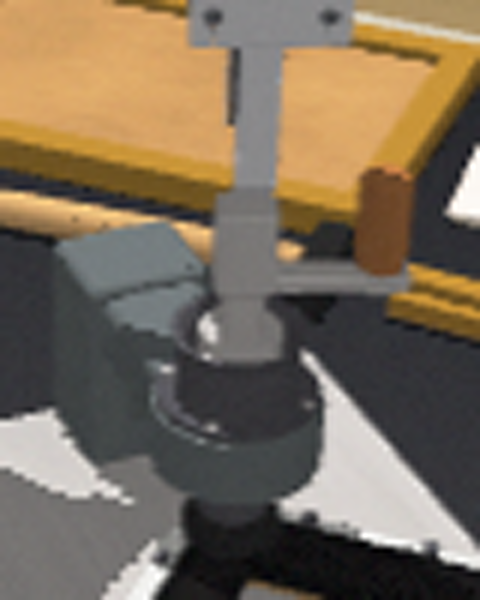

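The crank stands home (scene 354,184; knob at 380,154), the collar shows just above the foot, and the foot has sat on the rails since about 9.5 mm of feed. I estimate 2.2 mm of compression so far, so about 80° more.

Emit:
{"fn": "step_arm", "kwargs": {"moves": [[0, 0, 0.01, 0, 0, 0, 0.06], [0, 0, 0.015, 0, 0, 0, 0.06], [0, 0, 0.015, 0, 0, 0, 0.06], [0, 0, 0.01, 0, 0, 0, 0.06], [0, 0, 0.005, 0, 0, 0, 0.06], [0, 0, 0, 0, 0, 0, 0.04], [0, 0, 0, 0, 0, 0, 0.03], [0, 0, 0, 0, 0, 0, 0.02], [0, 0, 0, 0, 0, 0, 0.01], [0, 0, 0, 0, 0, 0, 0.01], [0, 0, 0, 0, 0, 0, 0.01], [0, 0, 0, 0, 0, 4, 0], [0, 0, 0, 0, 0, 8, 0], [0, 0, 0, 0, 0, 8, 0], [0, 0, 0, 0, 0, 8, 0], [0, 0, 0, 0, 0, 8, 0], [0, 0, 0, 0, 0, 8, 0], [0, 0, 0, 0, 0, 8, 0], [0, 0, 0, 0, 0, 8, 0], [0, 0, 0, 0, 0, 0, 0]]}}

```text
clock: 33.8
tool_pos: [0.5611, 0.0254, 0.2651]
orientation: [-180.0, -0.0, -35.0]
wrist_force: [-0.8, 0.2, 2.6]
width: 0.0238
grip_force: 40.0
```

```bash
python3 snap.py 13; python3 snap.py 14; python3 snap.py 15; cat > fit2.py <<'E'
from fit import *
v0,u0=v,u
import fit as F
def run(ns):
    F.v,F.u=None,None
# average depth, estimate collar height c with foot fixed: rows 203-208
import sys
vv,uu=np.mgrid[202:209,342:364]; vv,uu=vv.ravel(),uu.ravel(); F.W=(Ki@np.c_[uu,vv,uu*0+1].T).T@R
A=np.array([.559,.0245]); h=.1107
for g in sys.argv[1:]:
    D=np.array([np.load(f'w{n}.npy')[vv,uu] for n in g.split(',')]); d=np.median(D,0)
    cs=np.arange(.111,.122,.0005); best=[]
    for c in cs:
        m=np.minimum.reduce([model(A,h,.1001,c)]); e=np.minimum(np.abs(d-m),.012); best.append(e.mean()*1e3)
    print(g,cs[int(np.argmin(best))],np.round(best,2))
E
python3 fit2.py 8 9 10,11,12 13,14,15; python3 fit.py 8 9 10 11 12 13 14 15
python3 -c "
import cv2
for n in (8,10,11,13): print(n,cv2.imread(f'pics/w{n}.png',0)[200:214,348:360].mean(1).round().astype(int).tolist())"
```

```text
33.85 yaw -34.8 [0.5611 0.0254 0.2651] [-1.2  0.8  3.6] [ 0.272  0.478 -0.073] J6 118.6
33.9 yaw -34.8 [0.5611 0.0254 0.2651] [-1.9  1.   3.1] [ 0.215  0.464 -0.049] J6 118.6
33.95 yaw -34.9 [0.5611 0.0253 0.2651] [-1.2  1.2  3.8] [0.24  0.447 0.011] J6 118.6
8 0.11900000000000001 [6.58 6.58 6.57 6.55 6.57 6.57 6.55 6.44 6.42 6.42 6.33 6.26 6.16 6.16
 6.1  5.98 5.91 5.96 6.1  6.29 6.36 6.3 ]
9 0.11800000000000001 [6.75 6.75 6.74 6.7  6.69 6.69 6.65 6.54 6.5  6.5  6.47 6.35 6.22 6.22
 6.17 6.22 6.26 6.33 6.45 6.62 6.69 6.76]
10,11,12 0.11800000000000001 [6.09 6.09 6.07 6.03 5.98 5.98 5.97 5.94 5.94 5.94 5.84 5.72 5.73 5.73
 5.67 5.89 5.97 6.04 6.18 6.36 6.44 6.49]
13,14,15 0.115 [5.93 5.93 5.91 5.91 5.85 5.85 5.84 5.73 5.68 5.68 5.78 5.95 6.08 6.08
 6.02 6.22 6.3  6.36 6.48 6.7  6.76 6.83]
axis [0.559 0.024]
8 [0.111, 0.00486]
9 [0.111, 0.00484]
10 [0.1105, 0.00467]
11 [0.111, 0.0048]
12 [0.1105, 0.00461]
13 [0.111, 0.00453]
14 [0.111, 0.00468]
15 [0.111, 0.00465]
8 [70, 70, 70, 68, 52, 46, 41, 32, 26, 25, 26, 25, 20, 16]
10 [70, 70, 69, 68, 53, 49, 43, 32, 25, 24, 25, 24, 20, 15]
11 [69, 70, 69, 66, 51, 48, 43, 31, 25, 25, 25, 24, 22, 15]
13 [70, 69, 69, 68, 53, 50, 47, 35, 25, 25, 26, 25, 21, 16]
```

Emit:
{"fn": "step_arm", "kwargs": {"moves": [[0, 0, 0, 0, 0, 5, 0], [0, 0, 0, 0, 0, 5, 0], [0, 0, 0, 0, 0, 0, 0], [0, 0, 0, 0, 0, 0, 0], [0, 0, 0, 0, 0, 0, 0.07], [0, 0, 0, 0, 0, 0, 0.07], [0, 0, 0, 0, 0, 0, 0.07], [0, 0, 0, 0, 0, 0, 0.07], [0, 0, 0, 0, 0, 0, 0.07], [0, 0, -0.005, 0, 0, 0, 0.07], [0, 0, -0.015, 0, 0, 0, 0.07], [0, 0, -0.03, 0, 0, 0, 0.07], [0, 0, -0.04, 0, 0, 0, 0.07], [0, 0, -0.04, 0, 0, 0, 0.07], [0, 0, -0.02, 0, 0, 0, 0.07], [0, 0, 0, 0, 0, 0, 0.07]]}}

```text
clock: 35.55
tool_pos: [0.5628, 0.025, 0.4206]
orientation: [-179.6, -0.5, -45.0]
wrist_force: [-0.5, -0.0, -0.7]
width: 0.0699
grip_force: 0.0
```

```bash
for i in 16 17 18; do python3 snap.py $i; done; python3 fit2.py 10,11,12 16,17,18; python3 fit.py 16 17 18; python3 -c "
from h import *
for th in ('crank','crank_boss','knob_mid'): print(th,[((np.array(x['location'])*[640,400]).round(1).tolist(),round(x['confidence'],2)) for x in imaging.place_of(th,'scene')][:4])
a=cv2.imread('pics/w18.png'); cv2.imwrite('pics/w18c.png',cv2.resize(a[100:330,140:446],(798,600),interpolation=cv2.INTER_CUBIC))"
```

```text
35.6 yaw -45.0 [0.5619 0.0251 0.4174] [ 0.5  0.2 -0.3] [ 0.061  0.143 -0.013] J6 128.7
35.65 yaw -45.0 [0.5611 0.0252 0.4149] [-0.5 -0.6 -1.6] [ 0.057  0.119 -0.004] J6 128.7
35.7 yaw -45.0 [0.5606 0.0252 0.4134] [-0.1 -0.7 -0.7] [0.055 0.144 0.021] J6 128.7
10,11,12 0.11800000000000001 [6.09 6.09 6.07 6.03 5.98 5.98 5.97 5.94 5.94 5.94 5.84 5.72 5.73 5.73
 5.67 5.89 5.97 6.04 6.18 6.36 6.44 6.49]
16,17,18 0.115 [6.12 6.12 6.1  6.07 6.   6.   5.98 5.88 5.83 5.83 5.92 6.07 6.2  6.2
 6.14 6.3  6.38 6.44 6.56 6.75 6.81 6.87]
axis [0.56  0.024]
16 [0.111, 0.00474]
17 [0.111, 0.0044]
18 [0.111, 0.00447]
crank [([239.4, 275.4], 0.95), ([196.1, 257.7], 0.82), ([352.7, 184.7], 0.56), ([335.7, 312.2], 0.55)]
crank_boss [([353.8, 160.0], 0.84), ([190.6, 238.9], 0.69), ([234.8, 253.9], 0.57), ([272.8, 288.2], 0.57)]
knob_mid [([367.5, 166.5], 0.67), ([170.4, 244.2], 0.67), ([225.1, 236.2], 0.6), ([190.4, 298.2], 0.59)]
```

View pics/w18c.png

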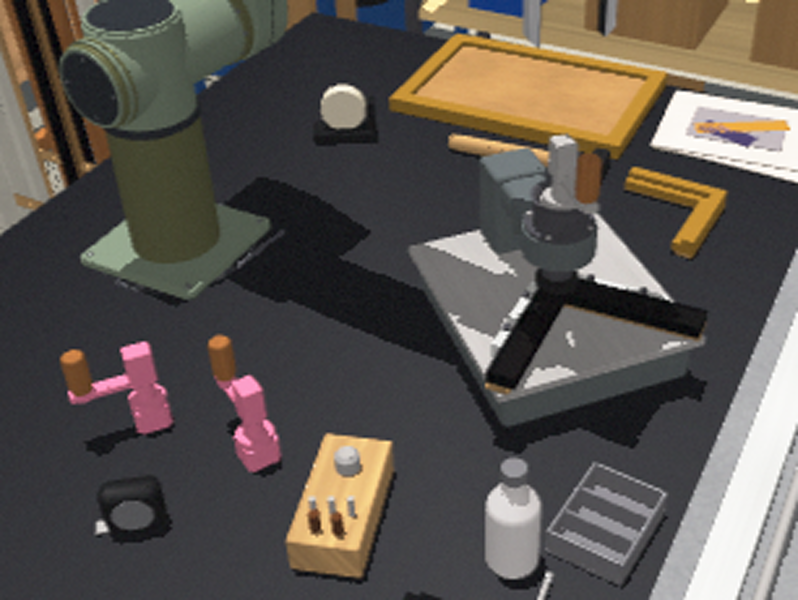

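The crank stands home on the screw (scene about 355,165), the rails are in place under the foot, and nothing else has moved. I am handing in.

```bash
python3 -c "
from h import *
print(r.finish_job())"
```

```text
the job is handed in; nothing more can be done
None
```

The job is handed in at about 36 s: the grey crank stands fully home on the screw, released, with the foot holding both rails and its spring pressed in an estimated 4 mm of its 8 mm; the last picture shows nothing else on the bench disturbed.

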